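Index the turntable to the next notch

ROBOT

A 6-joint arm with a two-finger parallel gripper is mounted at the origin on the work surface. World frame = base frame: x ahead of the robot, y to its left, z up, the work surface at z = 0. Lengths are in m, angles in rad, forces in N, time in s.
With the tool pointing down it reaches from about 0.425 to 1.125 m from the base axis. Payload 14.9 kg.
Tool frame: the origin (TCP) lies on the front face of the gripper's body, between the roots of the fingers; the fingertips stand ahead of it and the grasp point (between the pads) lies 60 mm ahead of it (arm.tips_ahead is the z of the fingertips in the tool frame, in m); z points along the fingers, x is the direction in which the jaws open and shut, and the axes are right-handed (so a half turn about z gives the same grasp; the last joint's range is limited). The gripper opens to 91 mm and grips with 3 to 60 N. Pads are 32 mm wide; open, the fingers measure 118 mm over their backs; the gripper's body (76 mm by 178 mm) begins 60 mm behind the grasp point.
Start: joints at [-1.32, 0.379, 1.734, -0, 1.028, -0.033], TCP at [0.196, -0.672, 0.292] pointing down, gripper open.
Joint ranges: [-2.77, 2.77], [-0.74, 2.19], [0, 2.66], [-1.06, 4.2], [0.31, 2.87], [-3.08, 3.08]. Speed limits (rad/s): [1.89, 1.89, 2.39, 3.14, 3.14, 3.14].

INTERFACE

Orientations are given as a unit quaternion [x, y, z, w].
In Python, from workcell import arm gives the robot as it stands. The module is installed in compiled form; this text tells all that it offers.
- The arm moves only by the shell command python3 -m jog 'ROWS' [OPENING]. ROWS is JSON, a list of rows, each an object with "linear": the shift along the world's x, y, z in m, a list of three; "twist": the turn about the world's z in degrees. A call has exactly 8 rows; each row is the pose to reach, as a shift and turn from the pose measured when the call began; what a row does not reach only later rows make up. A row lasts 1/8 s, in which the tool goes at most 62.5 mm and 10.7 degrees, less where a joint would pass 70% of its speed; a pose out of reach is approached as far as the arm can. A call with a gripper value outside its range is refused whole. OPENING is the opening, from 0 (shut) to 1 (fully open), set as the call begins (- or left out, the last holds). The fingers move at their own pace and stop on an object; the grip force is fixed at half the most. Time passes only in rows, so rows that repeat a pose let the fingers close, or fill a call up. It gives the time, the measured TCP pose, the force and the opening at its end, in the units of the state.
- arm.observe(): the state, without advancing time (a new reading comes with each control period).
- arm.snapshot(name): name is "side" or "top" or "wrist"; returns the picture (420x560x3 uint8, red, green, blue); there is no depth.
- arm.camera_model(name): a dict with "fx", "fy", "cx", "cy" (pixels), "R" (3x3) and "t" (3): a world point X has camera coordinates R X + t; the wrist camera has in their place "mount" (4x4, takes a point from camera to tool coordinates, whose origin is the TCP and whose axes are the tool frame's). Camera axes: x right, y down, z forward; pixel columns grow to the right and rows downward; lengths in m; the calibration is good to about 2 mm. A picture is of the moment at which its call begins: read the wrist's pose just before it. camera_model takes no time and is no camera call.
- arm.sign_off(): hands the job in, once; it reports no verdict.
The state is a dict: "t": time; "joint_positions": joint angles; "dq": joint speeds; "effort": joint torques, N m; "ee_pos": TCP position; "tool_rot": TCP orientation; "contact_force": force on the tool from outside, world axes, zero at the start; "ft_torque": the same for the moment, N m; "grip_width": opening from 0.0 (shut) to 1.0 (fully open).
Only numpy, scipy, OpenCV 4.12 (cv2) and the standard library are available. Lean on these libraries where they do the work, as an engineer would, in place of code of your own. Each camera call takes 0.05 s, during which the arm holds its last target. There are 200 camera calls.

TASK

The wooden blank stands on an indexing turntable. With the fingertips press the spring plunger's thumb saddle down to free the table, turn the table counter-clockwise as seen from above to the very next notch, and let the plunger spring fully back up so that it locks the table there. Do not lift the blank off the table, and leave the things lying around it alone.

Things in the scene. Friction and masses are not known exactly. Their poses are not given: they have to be found in the camera images.
- axis (a point): The vertical axis of the turntable, at the height of the aluminium faceplate's top, 40 mm above the bench; the faceplate is 210 mm across. Axis z is up; x and y belong to the fixed base and mean nothing for the job.
- turntable (a joint): Angle of the faceplate in rad, 0 at the start (locked in a notch), growing counter-clockwise seen from above; one notch is 0.785. With the plunger down it turns under about 1.5 N at the thumb saddle and stays where it is left; with the plunger up in a notch it does not turn.
- plunger (a joint): How far the plunger is pressed down, m: 0 up, 0.018 bottom stop; 6 N starts it, 10.5 N bottoms it, it springs back. A steel cross pin 14 mm thick under the saddle sits in a ring notch when up. From 0.013 down it clears the ring and the table turns. Let go between notches it rides the ring's underside (0.012) and clicks up at the next notch, which it finds from within 4 mm (2 degrees).
- pad (a point): Middle of the top face of the black thumb saddle on the plunger, 100 mm from the axis, 88 mm above the bench when up. Plate 46 mm along the radius, 70 mm across, with a side wall 7 mm thick, 18 mm high at each end across: 56 mm free between, open inwards and outwards. A fingertip between the walls presses and pushes it round. x points away from the axis, y counter-clockwise, z up.
- index_base: Green round base bolted to the bench, 316 mm across, 16 mm high; origin on the axis at bench height. A flat steel index ring with eight notches (one every 45 degrees, 16 mm wide, cut right across it) surrounds the faceplate: radius 112 to 152 mm, 42 to 52 mm above the bench, on eight posts with bolts up to 56 mm high.
- blank: The hollow square wooden blank on the faceplate's centre, 67 mm square and 55 mm high, loosely over a 37 mm square spigot 18 mm high (its bore is 40 mm); origin at the centre of its underside, 40 mm above the bench. It turns with the table.
- offcut: Bystander, loose: wooden block 120 x 45 x 40 mm; origin at the centre of its underside.
- screw_jar: Bystander, loose: glass jar 56 mm across, 65 mm high; origin at the centre of its underside.
- screwdriver: Bystander, loose: screwdriver lying flat, handle 30 mm thick or less; origin at its underside.
- clamp: Bystander, loose: small bar clamp lying flat, about 220 mm long and 85 mm wide, 24 mm high; at the left of the bench; origin under its bar.
- glue_bottle: Bystander, loose: white bottle 60 mm across, 160 mm high, at the right of the bench; origin at the centre of its underside.
- finish_can: Bystander, loose: steel can 90 mm across, 110 mm high, at the right of the bench; origin at the centre of its underside.
- dust_brush: Bystander, loose: brush lying flat at the left of the bench; origin at its underside.
Mind the look-alikes: they are no part of the job. What is shaped like the blank but green or orange is not meant.

How it is judged:
By the outcome, as a careful person would: the job done as asked, in the order asked, and still so for the second after the job is handed in, with the robot touching nothing.
It also fails if it takes over 45 s, if anything falls off the work surface, if the arm or the gripper's body presses on something with over 40 N, if the wrist force passes 120 N, or if a joint passes its speed limit or range.

## Working session

There is one attempt and no reset: what is moved stays moved. The work goes in short steps, Python scripts to look and compute and a shell command to move; the robot and the scene stay as the last step left them, time stands still between calls to the robot, and variables do not carry over. Pictures are saved under pics/ and viewed, about 8 in all and at most 12, crops included, and the job is handed in when it is done.

```bash
mkdir -p pics; cat > h.py <<'E'
import numpy as np, cv2
from workcell import arm
def save(cam,name,crop=None,s=1):
    im=arm.snapshot(cam)[:,:,::-1]
    cv2.imwrite('pics/raw_'+name+'.png',im)
    return im
def ray(cam,u,v,z):
    m=arm.camera_model(cam);R=np.array(m['R']);t=np.array(m['t'])
    d=R.T@np.array([(u-m['cx'])/m['fx'],(v-m['cy'])/m['fy'],1]);o=-R.T@t
    return o+d*(z-o[2])/d[2]
def proj(cam,X):
    m=arm.camera_model(cam);c=np.array(m['R'])@np.array(X)+np.array(m['t'])
    return m['fx']*c[0]/c[2]+m['cx'],m['fy']*c[1]/c[2]+m['cy']
E
python3 - <<'E'
from h import *
a=save('top','top0');b=save('side','side0')
cv2.imwrite('pics/both.png',cv2.resize(np.hstack([a,b]),(800,300)))
cv2.imwrite('pics/top.png',cv2.resize(a,(800,600)))
s=arm.observe();print(s['t'],s['ee_pos'],s['tool_rot'],s['contact_force'],s['grip_width'],arm.tips_ahead)
for c in('top','side'):
  m=arm.camera_model(c);print(c,m['fx'],-np.array(m['R']).T@m['t'])
E
```

```text
0.1 [ 0.19593203 -0.6717645   0.29170095] [ 7.99995106e-01 -6.00006356e-01 -3.47573805e-04 -2.84804340e-04] [ 0.37826712 -0.13418354 -0.37629687] 0.9998754588028699 0.0783
top 426.2539404416562 [ 4.27887481e-01 -7.71395712e-04  1.44548534e+00]
side 393.8136286397372 [-0.04934694  0.67389094  0.75496397]
```

View pics/top.png

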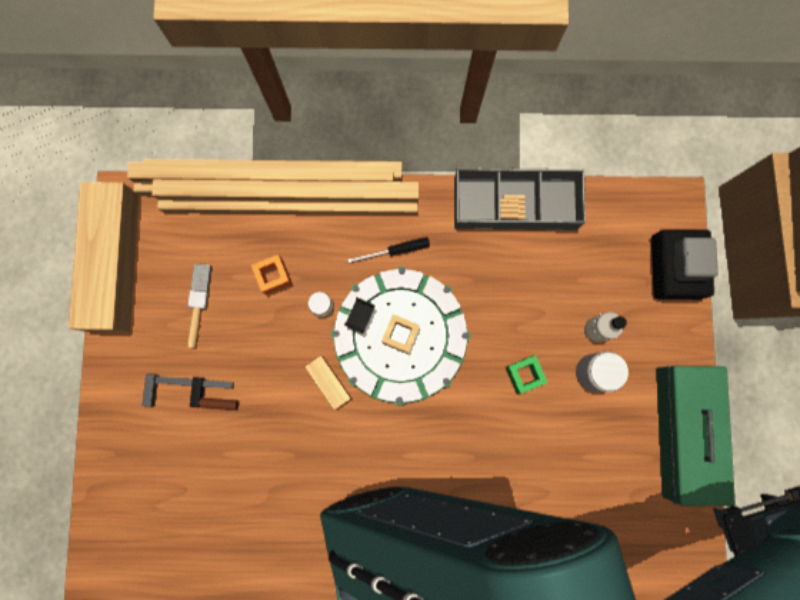

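View pics/raw_side0.png

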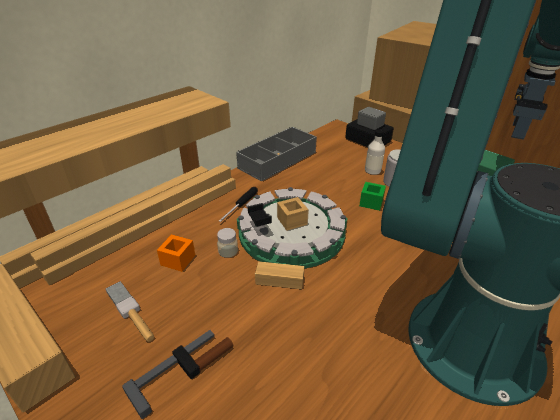

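The top view shows the turntable at about (401,336) and the black saddle at (360,316), upper left of the axis. Look-alikes are the orange square at (270,274) and the green one at (526,374). The natural wood blank at (401,334) is on the table, and other black items are the box at (684,264) and the clamp. I'll check the saddle in a close crop.

```bash
python3 - <<'E'
from h import *
a=cv2.imread('pics/raw_top0.png')
cv2.imwrite('pics/crop.png',cv2.resize(a[160:300,205:345],(600,600)if 0 else (588,588),interpolation=cv2.INTER_CUBIC))
E
```

```text
(no output)
```

View pics/crop.png

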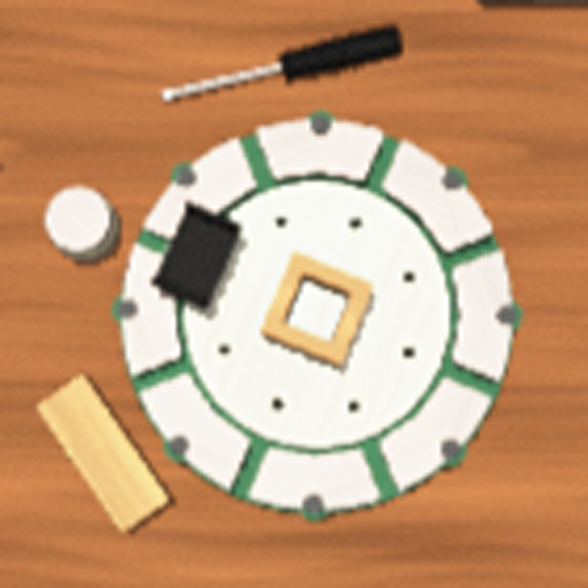

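The crop confirms it: the black saddle centre is at crop (198,256), over the ring notch at (152,243). The table centre is at (317,314).

```bash
python3 - <<'E'
from h import *
f=lambda u,v,z:ray('top',205+(u+.5)/4.2-.5,160+(v+.5)/4.2-.5,z)
c1=f(317.5,313.5,.04);c2=f(317,315,.052);print('axis',c1,c2)
p=f(198,256,.1);print('pad',p)
for c in(c1,c2):
  d=p-c;print(np.hypot(*d[:2]),np.degrees(np.arctan2(d[1],d[0])))
# notches az
for u,v in[(255,162),(385,162),(475,252),(472,380),(378,468),(247,470),(162,378),(152,243)]:
  d=f(u,v,.047)-c2;print(np.hypot(*d[:2]),np.degrees(np.arctan2(d[1],d[0])))
print('jar',f(80,218,.065))
for q in[(40,405),(84,375),(172,500),(128,532)]:print(f(*q,.04))
s=arm.observe();from scipy.spatial.transform import Rotation as Ro
print(Ro.from_quat(s['tool_rot']).as_matrix())
E
```

```text
axis [ 0.54514806 -0.00365975  0.04      ] [ 0.54296984 -0.00325767  0.052     ]
pad [0.58274143 0.08729226 0.1       ]
0.09841508928175281 67.54312635299948
0.0988992828524726 66.28782339356898
0.13130306650750312 22.560251970958657
0.133224102623533 -23.230127692158856
0.1340621737452727 -67.43426797094342
0.1309233723809254 -112.0063938844434
0.12741549882419884 -157.6144997567562
0.1314960014857787 156.2930438081079
0.13020253870374543 112.61911095121086
0.14181139852222338 66.84476985066291
jar [0.61550013 0.18189447 0.065     ]
[0.47117118 0.21228363 0.04      ]
[0.49491122 0.17859599 0.04      ]
[0.39887334 0.10767936 0.04      ]
[0.37403293 0.14119891 0.04      ]
[[ 2.79984503e-01 -9.60004496e-01 -2.14345857e-04]
 [-9.60004100e-01 -2.79984582e-01  8.72777142e-04]
 [-8.97883515e-04 -3.85911728e-05 -9.99999596e-01]]
```

Axis is about (0.544, -0.0035). Saddle azimuth is about 67.3°, at radius 98–99 mm against the 100 expected. The goal is azimuth about 112.3°. The jaw axis goes tangential, with a small opening giving a span of about 45 mm.

```bash
python3 -m jog '[{"linear":[0.036,0.0475,0],"twist":6},{"linear":[0.072,0.095,0],"twist":12},{"linear":[0.108,0.1425,0],"twist":18},{"linear":[0.144,0.19,0],"twist":24},{"linear":[0.18,0.2375,0],"twist":30},{"linear":[0.216,0.285,0],"twist":36},{"linear":[0.252,0.3325,0],"twist":42},{"linear":[0.288,0.38,0],"twist":48}]' 0.2
```

```text
t: 1.1
ee_pos: [0.4847, -0.29, 0.2916]
tool_rot: [0.975, -0.221, -0.0, -0.0]
contact_force: [0.0, -1.1, -0.4]
grip_width: 0.203
```

```bash
python3 -m jog '[{"linear":[0.014,0.054,0],"twist":0.5},{"linear":[0.028,0.108,0],"twist":1},{"linear":[0.042,0.162,0],"twist":1.5},{"linear":[0.056,0.216,0],"twist":2},{"linear":[0.07,0.27,0],"twist":2.5},{"linear":[0.084,0.324,0],"twist":3},{"linear":[0.098,0.379,-0.03],"twist":3},{"linear":[0.098,0.379,-0.06],"twist":3}]'
python3 - <<'E'
from h import *
from scipy.spatial.transform import Rotation as Ro
s=arm.observe();w=save('wrist','wrist1')
m=arm.camera_model('wrist');M=np.array(m['mount']);R=Ro.from_quat(s['tool_rot']).as_matrix()
print(s['ee_pos'],s['joint_positions'],Ro.from_matrix(R).as_euler('xyz',degrees=True))
def pj(X):
  t=R.T@(np.array(X)-s['ee_pos']);c=M[:3,:3].T@(t-M[:3,3]);return m['fx']*c[0]/c[2]+m['cx'],m['fy']*c[1]/c[2]+m['cy']
import math
az=math.radians(67.3)
er=np.array([math.cos(az),math.sin(az),0]);et=np.array([-er[1],er[0],0])
P=np.array([.5827,.0887,.106])
for a,b in[(-23,-35),(23,-35),(23,35),(-23,35)]:
  q=pj(P+er*a/1e3+et*b/1e3);print(q);cv2.circle(w,(int(q[0]),int(q[1])),3,(0,0,255),-1)
cv2.imwrite('pics/w1.png',w)
E
```

```text
t: 2.1
ee_pos: [0.5833, 0.0921, 0.231]
tool_rot: [0.981, -0.194, 0.0, -0.0]
contact_force: [0.3, -1.1, -0.3]
grip_width: 0.202
[0.58333833 0.09206174 0.23101629] [1.16832682e-01 2.91371267e-01 1.98749512e+00 9.40955566e-04
 8.62418976e-01 5.06376273e-01] [-1.79955653e+02  4.47654859e-03 -2.23542715e+01]
(np.float64(325.445475576766), np.float64(264.28076085257226))Traceback (most recent call last):
  File "<stdin>", line 13, in <module>
cv2.error: OpenCV(4.12.0) :-1: error: (-5:Bad argument) in function 'circle'
> Overload resolution failed:
>  - Layout of the output array img is incompatible with cv::Mat
>  - Expected Ptr<cv::UMat> for argument 'img'
```

```bash
cat > w.py <<'E'
from h import *
import math,sys
from scipy.spatial.transform import Rotation as Ro
def run(name,azd,ztop):
  s=arm.observe();w=np.ascontiguousarray(save('wrist',name))
  m=arm.camera_model('wrist');M=np.array(m['mount']);R=Ro.from_quat(s['tool_rot']).as_matrix()
  def pj(X):
    t=R.T@(np.array(X)-s['ee_pos']);c=M[:3,:3].T@(t-M[:3,3]);return m['fx']*c[0]/c[2]+m['cx'],m['fy']*c[1]/c[2]+m['cy']
  az=math.radians(azd)
  er=np.array([math.cos(az),math.sin(az),0]);et=np.array([-er[1],er[0],0])
  P=np.array([.544,-.0035,ztop])+.1*er
  for a,b in[(-23,-35),(23,-35),(23,35),(-23,35)]:
    q=pj(P+er*a/1e3+et*b/1e3);print(np.round(q));cv2.circle(w,(int(q[0]),int(q[1])),3,(0,0,255),-1)
  q=pj([s['ee_pos'][0],s['ee_pos'][1],s['ee_pos'][2]-.0783]);cv2.circle(w,(int(q[0]),int(q[1])),3,(255,0,0),-1)
  cv2.imwrite('pics/'+name+'.png',w)
run(sys.argv[1],float(sys.argv[2]),float(sys.argv[3]))
E
python3 w.py w1 67.3 .106
```

```text
[329. 263.]
[333. 199.]
[226. 198.]
[229. 263.]
```

View pics/w1.png

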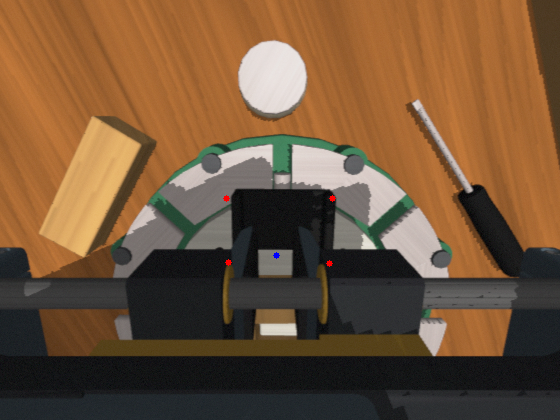

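The wrist picture shows the black saddle with its outer edge at v=189, u 231–333, about 2 px right of the prediction. The finger tips lie centred over it at (276,255). Table, jar, offcut and screwdriver are all clear. I'll shift 2 mm clockwise and descend between the walls.

```bash
python3 -m jog '[{"linear":[0.002,-0.001,-0.01],"twist":0},{"linear":[0.002,-0.001,-0.02],"twist":0},{"linear":[0.002,-0.001,-0.03],"twist":0},{"linear":[0.002,-0.001,-0.038],"twist":0},{"linear":[0.002,-0.001,-0.046],"twist":0},{"linear":[0.002,-0.001,-0.052],"twist":0},{"linear":[0.002,-0.001,-0.057],"twist":0},{"linear":[0.002,-0.001,-0.06],"twist":0}]' 0.15
python3 - <<'E'
from h import *
b=save('side','side1')
cv2.imwrite('pics/s1.png',cv2.resize(b[150:300,190:390],(800,600),interpolation=cv2.INTER_CUBIC))
E
```

```text
t: 3.2
ee_pos: [0.583, 0.0887, 0.1682]
tool_rot: [0.981, -0.195, -0.003, 0.001]
contact_force: [-0.6, -0.3, 0.7]
grip_width: 0.15
```

View pics/s1.png

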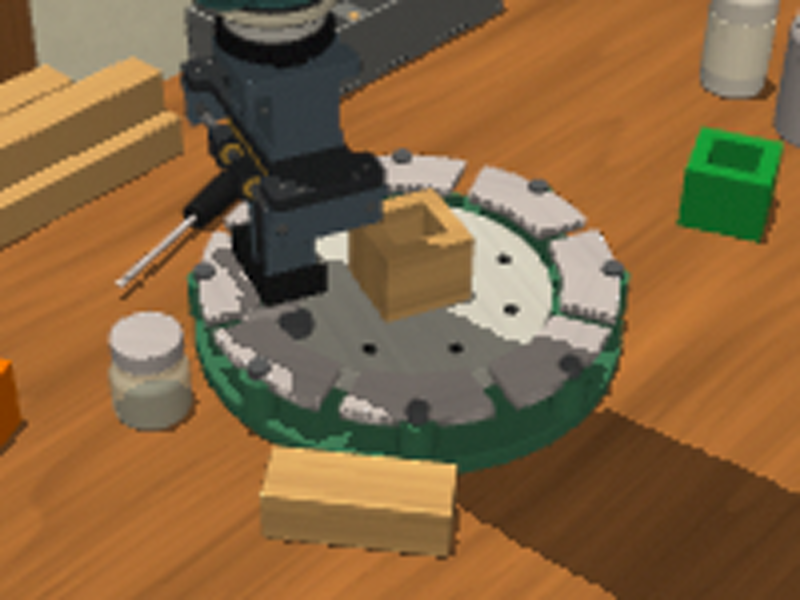

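The fingers stand between the saddle walls, tip at z≈0.090. Next I press.

```bash
python3 -m jog '[{"linear":[0,0,-0.003],"twist":0},{"linear":[0,0,-0.006],"twist":0},{"linear":[0,0,-0.009],"twist":0},{"linear":[0,0,-0.012],"twist":0},{"linear":[0,0,-0.015],"twist":0},{"linear":[0,0,-0.0175],"twist":0},{"linear":[0,0,-0.0185],"twist":0},{"linear":[0,0,-0.0185],"twist":0}]'
```

```text
t: 4.25
ee_pos: [0.5833, 0.0887, 0.15]
tool_rot: [0.981, -0.195, -0.003, 0.001]
contact_force: [-0.8, -1.5, 8.7]
grip_width: 0.15
```

```bash
python3 -m jog '[{"linear":[-0.0057,0.0022,-0.0015],"twist":3.5},{"linear":[-0.0115,0.0041,-0.0015],"twist":7},{"linear":[-0.0174,0.0056,-0.0015],"twist":10.5},{"linear":[-0.0234,0.0067,-0.0015],"twist":14},{"linear":[-0.0295,0.0075,-0.0015],"twist":17.5},{"linear":[-0.0356,0.0079,-0.0015],"twist":21},{"linear":[-0.0417,0.008,-0.0015],"twist":24.5},{"linear":[-0.0478,0.0076,-0.0015],"twist":28}]'
python3 w.py w2 94.9 .0895
python3 - <<'E'
from h import *
a=save('top','top2');b=save('side','side2')
cv2.imwrite('pics/ts2.png',np.hstack([cv2.resize(a[165:295,210:340],(400,400),interpolation=cv2.INTER_CUBIC),cv2.resize(b[170:270,220:360],(400,400),interpolation=cv2.INTER_CUBIC)]))
w=cv2.imread('pics/w2.png');cv2.imwrite('pics/c2.png',np.vstack([cv2.resize(w[60:360],(560,300)),np.zeros((1,560,3),np.uint8),cv2.resize(cv2.imread('pics/ts2.png'),(560,290))]))
E
```

```text
t: 5.25
ee_pos: [0.5364, 0.096, 0.1494]
tool_rot: [0.999, 0.049, -0.001, 0.002]
contact_force: [2.3, -6.8, 8.9]
grip_width: 0.148
[341. 311.]
[348. 227.]
[202. 225.]
[206. 310.]
```

View pics/c2.png

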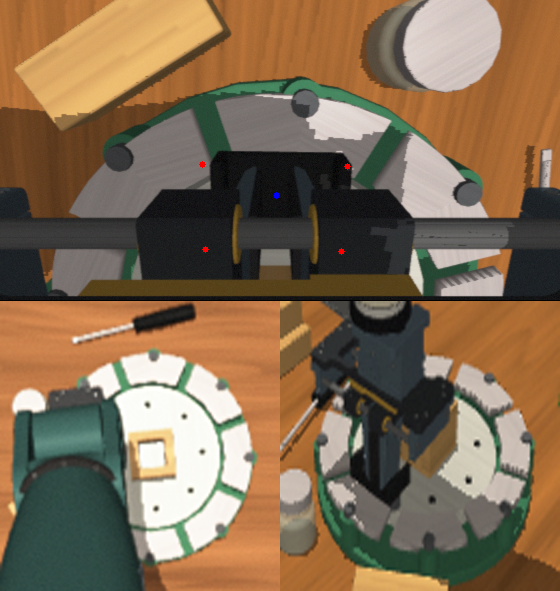

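The table has turned with the fingers. Saddle at u 212–352, fingers at 237–322, so it is carried nearly centred at about 27°, and the blank has turned with it. Next I go about 13° further, then ease up so the pin rides the ring's underside.

```bash
python3 -m jog '[{"linear":[-0.0053,-0.0005,-0.001],"twist":3},{"linear":[-0.0113,-0.0015,-0.001],"twist":6.5},{"linear":[-0.0172,-0.0028,-0.001],"twist":10},{"linear":[-0.0222,-0.0043,-0.001],"twist":13},{"linear":[-0.0222,-0.0043,-0.001],"twist":13},{"linear":[-0.0222,-0.0043,0.002],"twist":13},{"linear":[-0.0222,-0.0043,0.005],"twist":13},{"linear":[-0.0222,-0.0043,0.008],"twist":13}]'
python3 w.py w3 107.4 .094
```

```text
t: 6.4
ee_pos: [0.5139, 0.0917, 0.1574]
tool_rot: [0.987, 0.161, -0.001, 0.002]
contact_force: [-0.2, -0.2, 0.4]
grip_width: 0.151
[342. 308.]
[349. 225.]
[206. 223.]
[209. 306.]
```

View pics/w3.png

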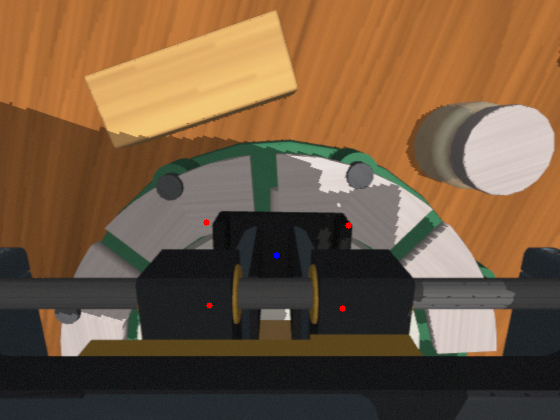

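The force is gone and the saddle (u 214–351) rides the ring's underside. The next notch is ahead at (262,180), about 5° on. I'll push against the counter-clockwise wall slowly and watch for the click, which should show as upward force.

```bash
python3 -m jog '[{"linear":[-0.0016,-0.0005,0],"twist":1},{"linear":[-0.0032,-0.0011,0],"twist":2},{"linear":[-0.0048,-0.0016,0],"twist":3},{"linear":[-0.0064,-0.0023,0],"twist":4},{"linear":[-0.008,-0.0029,0],"twist":5},{"linear":[-0.0096,-0.0036,0],"twist":6},{"linear":[-0.0112,-0.0044,0],"twist":7},{"linear":[-0.0121,-0.0048,0],"twist":7.5}]'
```

```text
t: 7.45
ee_pos: [0.5021, 0.087, 0.158]
tool_rot: [0.974, 0.226, -0.001, 0.002]
contact_force: [0.1, 0.5, 6.5]
grip_width: 0.153
```

The click came: 6.5 N upward. I'll ease off the wall a touch and lift straight out.

```bash
python3 -m jog '[{"linear":[0.001,0.0005,0.003],"twist":0},{"linear":[0.002,0.001,0.007],"twist":0},{"linear":[0.003,0.0015,0.012],"twist":0},{"linear":[0.003,0.0015,0.02],"twist":0},{"linear":[0.003,0.0015,0.04],"twist":0},{"linear":[0.003,0.0015,0.07],"twist":0},{"linear":[0.003,0.0015,0.11],"twist":0},{"linear":[0.003,0.0015,0.15],"twist":0}]'
python3 -m jog '[{"linear":[0,-0.055,0],"twist":0},{"linear":[0,-0.11,0],"twist":0},{"linear":[0,-0.165,0],"twist":0},{"linear":[0,-0.22,0],"twist":0},{"linear":[0,-0.275,0],"twist":0},{"linear":[0,-0.33,0],"twist":0},{"linear":[0,-0.38,0],"twist":0},{"linear":[0,-0.42,0],"twist":0}]'
python3 - <<'E'
from h import *
a=save('top','top4');b=save('side','side4')
cv2.imwrite('pics/f.png',np.hstack([cv2.resize(a[165:295,195:325],(400,400),interpolation=cv2.INTER_CUBIC),cv2.resize(b[170:290,220:360],(400,343),interpolation=cv2.INTER_CUBIC)[:343].repeat(1,0) if 0 else cv2.resize(b[165:285,220:340],(400,400),interpolation=cv2.INTER_CUBIC)]))
E
```

```text
t: 8.45
ee_pos: [0.5048, 0.0885, 0.3096]
tool_rot: [0.974, 0.226, -0.001, 0.002]
contact_force: [0.4, -0.4, 0.3]
grip_width: 0.151
t: 9.45
ee_pos: [0.5045, -0.3335, 0.31]
tool_rot: [0.974, 0.226, -0.001, 0.002]
contact_force: [-0.3, 0.3, 0.4]
grip_width: 0.149
```

View pics/f.png

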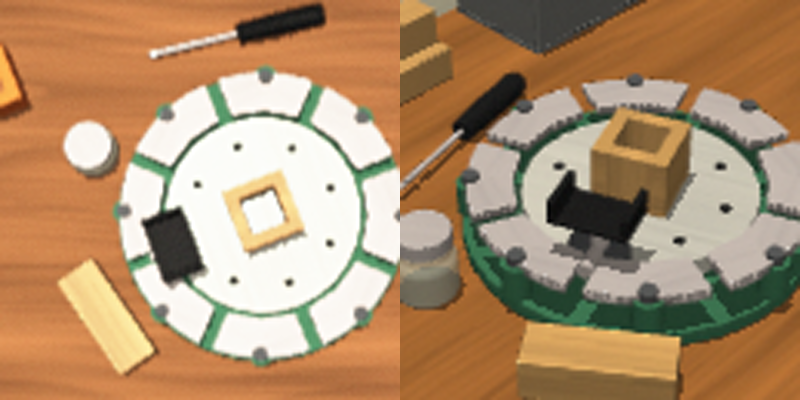

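The saddle sits at (173,245) over the next notch at (145,272). The blank is on the spigot and the bystanders look unmoved. I'll check angle and height numerically.

```bash
python3 - <<'E'
from h import *
s=400/130
c=np.array([.544,-.0035])
for q in[(147,217),(181,208),(203,271),(170,284),(173.5,245)]:
  p=ray('top',195+(q[0]+.5)/s-.5,165+(q[1]+.5)/s-.5,.106)[:2]-c;print(np.hypot(*p),np.degrees(np.arctan2(p[1],p[0])))
# side: predicted wall-top corners, up vs riding, in crop px
az=np.radians(112.3);er=np.array([np.cos(az),np.sin(az),0]);et=np.array([-er[1],er[0],0])
for z in(.106,.094):
  for a,b in[(.023,-.035),(.023,.035),(-.023,.035)]:
    u,v=proj('side',np.r_[c,z]+er*(.1+a)+et*b);print(z,(u-220)*400/120+400,(v-165)*400/120)
# change around the table (bystanders)
for n in('top','side'):
  d=cv2.absdiff(cv2.imread(f'pics/raw_{n}0.png'),cv2.imread(f'pics/raw_{n}4.png')).max(2)
  print(n,[(k,int((d[y:y+h,x:x+w]>60).sum())) for k,(x,y,w,h) in (dict(jar=(214,202,18,22),driver=(240,163,62,23),offcut=(212,247,35,40)) if n=='top' else dict(jar=(215,228,23,30),offcut=(252,262,55,27))).items()])
E
```

```text
0.11914141109177773 94.1245040541728
0.0842506894774258 89.29204771079836
0.08745373887119443 136.09261291369745
0.12117571589234015 129.16425259538386
0.09835742871871918 112.03029884701733
0.106 550.4078683988058 203.231548692486
0.106 634.2777670281663 224.74081869045298
0.106 654.4832695498847 190.05131277365206
0.094 550.6737723090512 215.0670326251936
0.094 633.9615265642703 236.659369302569
0.094 654.0406503925274 201.81075214584467
top [('jar', 0), ('driver', 0), ('offcut', 12)]
side [('jar', 0), ('offcut', 0)]
```

The saddle is at azimuth 112.0° (target about 112.3°). Its inner wall-top corner at (650,188) matches the fully-up prediction (654,190), not the riding one (654,202). I'm handing in.

```bash
python3 -c "
from workcell import arm
arm.sign_off();print(arm.observe()['t'])"
```

```text
the job is handed in; nothing more can be done
the job is handed in; nothing more can be done
```

The job is done and handed in at about 9.6 s of robot time. I pressed the saddle down and turned the table counter-clockwise. About 5° before the next notch I let the plunger rise so it rode the ring's underside. I then pushed slowly until it clicked in, and lifted clear.

**Last checks:**
- **Angle:** the saddle's azimuth went from about 67° to 112.0°, which is 45°, one notch.
- **Plunger:** the saddle's inner wall-top corner in the side view matches the fully-up height, not the riding height.
- **Blank and bystanders:** the blank is still on its spigot. The jar and screwdriver show no change in the pictures. For the offcut, 12 pixels differ in the top view and none in the side view. I took that as the saddle or its shadow, but did not check further. The bystanders farther from the table I did not compare.
- **Contact:** the robot is clear of everything, with the force reading at its zero level.

**Disagreement:** an early wrist-camera picture put the saddle about 6 mm farther out than the top camera did. It did no harm, as the fingers went in between the walls without touching them.

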